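Screw the sealing cap onto a centrifuge bucket

TASK

Close the open centrifuge bucket with its winged sealing cap: set the cap upright in the mouth (it starts best with the wing in line with the bucket's two side studs) and find the thread by turning it backward, anticlockwise from above, under light pressure until its pins drop. Then press it down gently and screw it clockwise to the stop, never forcing or cross-threading it, so that the flange is home on the rim and stays there when you let go. Leave the loose things on the bench where they are.

Things in the scene. Friction and masses are not known exactly. Their poses are not given: they have to be found in the camera images.
- cap: The loose sealing cap, grey with metal barrel, 0.16 kg, standing on its barrel. Origin: centre of its underside; z up, x along the wing. Barrel 46 mm in diameter, 27 mm long, lowest 6 mm tapering to 36 mm. Flange 76 mm in diameter, 27 to 33 mm above the origin. Upright wing grip on it 46 mm long (x), 14 mm thick (y), 33 to 63 mm above the origin.
- cap_pins (a point): On the cap's axis, 10.5 mm above its origin (16.5 mm below the flange's underside), where the axes of its four steel pins cross: 6 mm in diameter, along the cap's +x, -x, +y and -y, outer ends 30 mm from the axis. So the cap fits alike every quarter turn.
- cap_flange (a point): On the cap's axis in the plane of the flange's underside, 27 mm above the cap's origin. Its height above bucket_mouth is the gap under the flange.
- cap_grip (a point): On the cap's axis, 54 mm above its origin: the place to grip the wing from above (9 mm below the wing's top, 21 mm above the flange's upper face). A downward push of about 5 N is enough while turning back and 10 N to press it in; finger-tight, 0.2 to 0.3 N m, is enough at the stops. Forces between cap and bucket that add up to 45 N over all contacts count as forcing.
- bucket: The open metal bucket, fixed in its black base. Origin: centre of its underside on the bench; z up; x along its two side studs. 72 mm in diameter, 110 mm high, bore 64 mm; base 110 mm (x) by 96 mm (y), 16 mm high. Inside the mouth is a coarse four-start thread ring (free diameter 51 mm), alike every quarter turn; how it is turned relative to the studs is hidden, up to 24 degrees either way.
- bucket_mouth (a point): Centre of the open bucket's mouth, in the plane of its rim, 110 mm above the bench.
- studs (a point): On the bucket's axis, 82 mm above the bench, where the axes of the two side studs cross (10 mm in diameter, ends 46 mm from the axis). With the wing in line with the studs (or square to them) the pins always land on the thread's tops.
- thread_top (a point): On the bucket's axis, level with the thread's flat tops, 5 mm below the rim. Pins riding here leave a gap of about 14.5 mm under the flange. From the lined-up start they drop after 3 to 58 degrees of backward turn (anticlockwise from above). If turned clockwise on top they meet firm stops 2 to 50 degrees on, as high as the rim: forcing these is cross-threading.
- thread_entry (a point): On the bucket's axis, level with the floor of the four entries, 16 mm below the rim. Entries are 11 mm wide for the 6 mm pins; at the back of each is a firm stop for backward turning. Pins on this floor leave a gap of 3.5 mm under the flange. Above a gap of 6 mm they still butt against the thread's ends and clockwise turning jams: first press down to the floor.
- seal_plate (a point): On the bucket's axis, at the top of a sprung seal plate 17.5 mm below the rim. After the drop the barrel rests on it, leaving a gap of about 9.5 mm. It pushes up with 3.5 N at first and 0.4 N more per mm: about 6 N at the entries' floor, 7 N at home. Let go before the cap is home and it rises again.
- thread_end (a point): On the bucket's axis, 18 mm below the rim, about the pins' height at home. The home stop is about 70 degrees clockwise of the backward stop. From 15 to 60 degrees the thread draws the cap down 3 to 4 mm, so the hand must follow it down or hold the wing loosely; the last 10 degrees are level and the cap stays home by itself, gap under 1 mm.
- closed_bucket: A bystander: an equal bucket in an equal base, already closed with its cap (wing top 146 mm above the bench); fixed. Origin: centre of its underside.
- small_cap: A bystander: a smaller loose cap (flange 47 mm in diameter, 63 mm high) that does not fit. Origin: centre of its underside.
- flask: A bystander: loose conical glass flask, 72 mm in diameter, 104 mm high. Origin: centre of its underside.
- tube: A bystander: loose capped sample tube lying on the bench, 94 mm long, 18 mm at its cap. Origin: on the bench below its middle.
- timer: A bystander: loose white bench timer, 60 x 45 x 21 mm. Origin: centre of its underside.
Things that resemble listed ones, but are neither listed nor needed, are in the scene too. Leave any orange or purple look-alike of the cap alone.

How it is judged:
By the outcome, as a careful person would: the job done as asked, in the order asked, and still so for the second after the job is handed in, with the robot touching nothing.
It also fails if it takes over 72 s, if anything falls off the work surface, if the arm or the gripper's body presses on something with over 40 N, if the wrist force passes 120 N, or if a joint passes its speed limit or range.

ROBOT

A 6-joint arm with a two-finger parallel gripper is mounted at the origin on the work surface. World frame = base frame: x ahead of the robot, y to its left, z up, the work surface at z = 0. Lengths are in mm, angles in rad, forces in N, time in s.
With the tool pointing down it reaches from about 350 to 875 mm from the base axis. Payload 4.2 kg.
Tool frame: the origin (TCP) lies between the finger pads; the fingertips stand 14 mm ahead of it and the grasp point (between the pads) lies 5 mm behind it; z points along the fingers, y is the line along which they close (so a half turn about z gives the same grasp; the last joint's range is limited). The gripper opens to 85 mm and grips with 20 to 120 N. Pads are 22 mm wide; open, the fingers measure 114 mm over their backs; the gripper's body (76 mm by 85 mm) begins 54 mm behind the grasp point. The pads swing forward as they close: fully open they stand 13 mm farther back than shut.
Start: joints at [1.452, 0.385, 0.008, 0, -1.194, -0.259], TCP at [230.515, 580.915, 245.312] pointing down, gripper open.
Joint ranges: [-3.14, 3.14], [-1.21, 2.06], [-1.07, 1.41], [-3.16, 2.05], [-2.99, -0.16], [-3.1, 3.1]. Speed limits (rad/s): [2.79, 2.79, 3.14, 3.14, 3.14, 3.14].

INTERFACE

Orientations are given as a unit quaternion [x, y, z, w].
In Python, from bench import * gives the robot as it stands.
- The arm moves only by the tool carry_out, never from a script. Its argument "motion" is a list of rows, each a list of 7 numbers: the turn, a rotation vector about the tool's x, y, z in rad, then the shift along the tool's x, y, z in mm, then the opening, from -1 (shut) to 1 (fully open), so that 0 is half open. A call has 1 to 5 rows; each row is the pose to reach, as a shift and turn from the pose commanded when the call began, along the tool's axes at that moment; what a row does not reach only later rows make up. A row lasts 1/8 s, in which the tool goes at most 62.5 mm and 10.7 degrees, less where a joint would pass 70% of its speed; a pose out of reach is approached as far as the arm can. A call with a gripper value outside its range is refused whole. The fingers move at their own pace and stop on an object; the grip force is fixed at half the most. Time passes only in rows, so rows that repeat a pose let the fingers close. It gives the time, the measured TCP pose, the force, the opening and the grip force at its end, in the units of the state.
- read_state(): the state, without advancing time (a new reading comes with each control period).
- get_image(name): name is "scene" or "top"; returns a dict with "color" (400x640x3 uint8, blue, green, red), "mtx" (3x3 intrinsics, pixels), "k1" (the pictures are not rectified: a ray, as slopes to the right and down, at radius r is drawn at 1 + k1 r^2 times it, then the intrinsics apply), "position" and "orientation" of the camera in the world. Camera axes: x right, y down, z forward; pixel columns grow to the right and rows downward; lengths in mm; the calibration is good to about 2 mm. A picture is of the moment at which its call begins. There is no depth.
- job_done(): hands the job in; it is judged then, once.
The state is a dict: "clock": time; "joints": joint angles; "joint_vel": joint speeds; "joint_efforts": joint torques, N m; "position": TCP position; "ee_rot": TCP orientation; "contact_force": force on the tool from outside, world axes, zero at the start; "wrist_torque": the same for the moment, N m; "gripper_width": finger opening in mm; "grasp_force": force on a finger pad.
Only numpy, scipy, OpenCV 4.12 (cv2) and the standard library are available. Lean on these libraries where they do the work, as an engineer would, in place of code of your own. Each camera call takes 0.05 s, during which the arm holds its last target. There are 200 camera calls.

## Working session

There is one attempt and no reset: what is moved stays moved. The work goes in short steps, Python scripts to look and compute and a tool call to move; the robot and the scene stay as the last step left them, time stands still between calls to the robot, and variables do not carry over. Pictures are saved under pics/ and viewed, at most 10 in all, crops included, and the job is handed in when it is done.

Besides the shell and the picture viewer there is one more tool, called after "Request:" by a JSON object that holds its "op" and its "data". carry_out: Moves the arm, as the interface text tells. Its arguments: {"type":"object","properties":{"motion":{"type":"array"}},"required":["motion"]}

```bash
ls; mkdir -p pics; python3 - <<'E'
from bench import *
import cv2
s=read_state();print(s)
for n in("scene","top"):
    d=get_image(n);cv2.imwrite(f"pics/{n}0.png",d["color"]);print(n,d["mtx"],d["k1"],d["position"],d["orientation"])
E
```

```text
pics
{'clock': 0.0, 'joints': array([ 1.45160151e+00,  3.85565842e-01,  6.59902242e-03, -5.10597455e-04,
       -1.19402190e+00, -2.58615974e-01]), 'joint_vel': array([-1.56392026e-03, -9.62307432e-04, -1.95350234e-04, -5.04018293e-04,
       -2.01631926e-04, -5.69515126e-06]), 'joint_efforts': array([ 2.00638839e-03, -3.92291522e+01,  1.88404280e+01,  4.18596804e+00,
       -4.49829284e-03, -6.56410286e-07]), 'position': array([230.31643786, 580.40013755, 244.20375215]), 'ee_rot': array([ 9.82192063e-01, -1.87876271e-01, -1.60357200e-04,  1.11006017e-03]), 'contact_force': array([0.29891183, 0.12341014, 1.06426142]), 'wrist_torque': array([-0.02142191,  0.04088842,  0.01087769]), 'grasp_force': 0.0, 'gripper_width': 85.663038385758}
scene [[375.81619635   0.         315.76765987]
 [  0.         375.81619635 206.88963024]
 [  0.           0.           1.        ]] -0.07289131808304652 [1219.94277779   18.83453922  554.65020697] [ 0.61233671  0.63200514 -0.34182862 -0.32979758]
top [[420.10967207   0.         326.9460499 ]
 [  0.         420.10967207 204.15105155]
 [  0.           0.           1.        ]] -0.06440635902969243 [389.91040271   3.89651313 949.45387067] [ 0.71347683 -0.69653608  0.04639281 -0.06029931]
```

View pics/scene0.png

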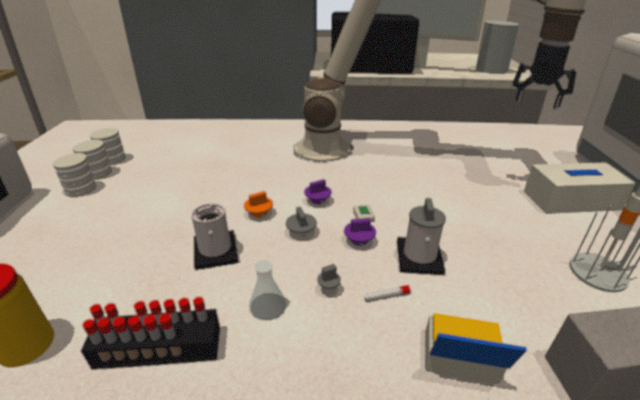

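View pics/top0.png

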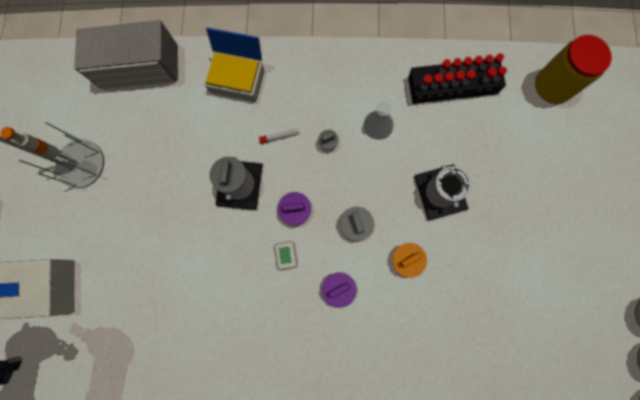

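Scene: the wanted grey cap is at scene (301,224) / top (356,224), and the open bucket at scene (211,230) / top (450,187). Things that could be mistaken for the cap: orange cap at top (409,260), purple caps at (295,209) and (339,290), small grey cap at (328,140), and the closed bucket's cap at (228,172). By description (grey, large flange, loose) I choose top (356,224), and check it in a close crop.

```bash
cat > h.py <<'E'
from bench import *
import cv2, numpy as np
from scipy.spatial.transform import Rotation as R
def cam(d): return d["mtx"],np.array([d["k1"],0,0,0,0.]),R.from_quat(d["orientation"]).as_matrix(),np.array(d["position"])
def ray(d,uv):
    K,D,M,p=cam(d); n=cv2.undistortPoints(np.array(uv,float).reshape(-1,1,2),K,D).reshape(-1,2)
    return p,np.c_[n,np.ones(len(n))]@M.T
def plane(d,uv,z):
    p,r=ray(d,uv); return p+r*((z-p[2])/r[:,2])[:,None]
def proj(d,P):
    K,D,M,p=cam(d); return cv2.projectPoints(np.array(P,float).reshape(-1,1,3),cv2.Rodrigues(M.T)[0],-M.T@p,K,D)[0].reshape(-1,2)
def cross(d1,u1,d2,u2):
    p,a=ray(d1,u1);q,b=ray(d2,u2);a=a[0];b=b[0]
    t=np.linalg.lstsq(np.c_[a,-b],q-p,rcond=None)[0];A=p+t[0]*a;B=q+t[1]*b
    return (A+B)/2,np.linalg.norm(A-B)
E
python3 - <<'E'
from h import *
t=get_image("top");s=get_image("scene")
c=cv2.resize(t["color"][155:255,325:485],None,fx=5,fy=5,interpolation=cv2.INTER_CUBIC)
cv2.imwrite("pics/c1.png",c)
c=cv2.resize(s["color"][170:270,185:345],None,fx=5,fy=5,interpolation=cv2.INTER_CUBIC)
cv2.imwrite("pics/c2.png",c)
print(plane(t,[[356,224]],33),plane(s,[[301,226]],33),plane(t,[[452,184]],110),plane(s,[[210,212]],110))
E
```

```text
[[486.67007525 -40.97033294  33.        ]] [[508.51588474 -39.95659436  33.        ]] [[ 564.7713195  -231.65092745  110.        ]] [[ 569.48142703 -228.15221585  110.        ]]
```

View pics/c1.png

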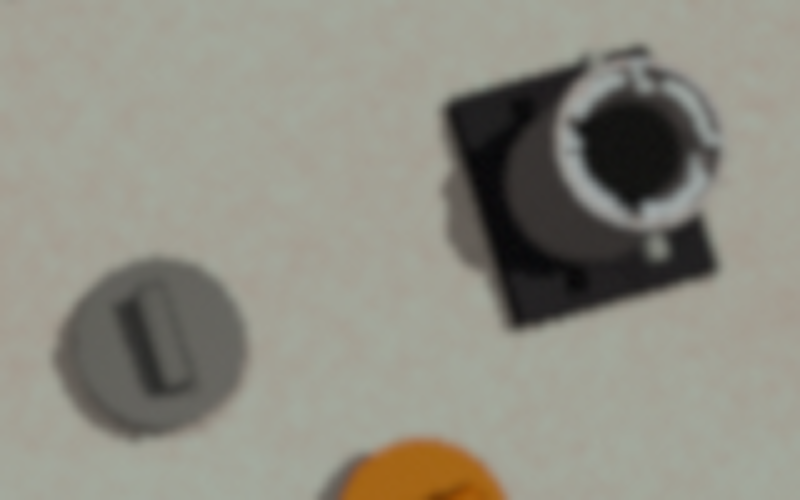

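View pics/c2.png

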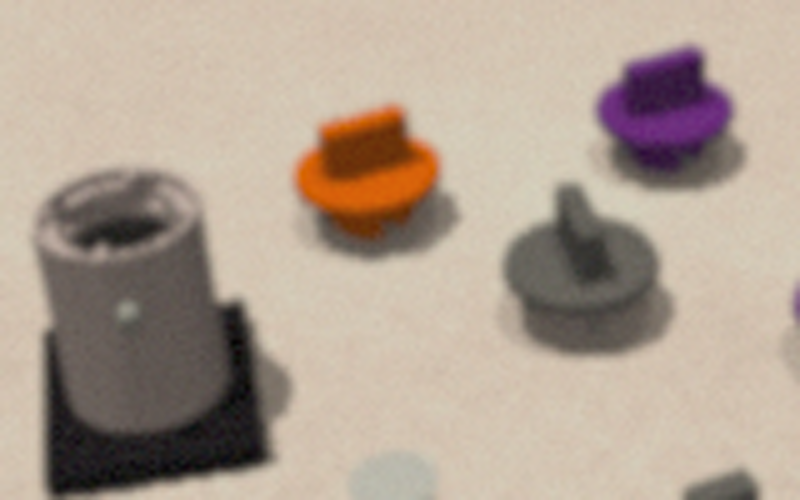

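The crops show the chosen cap: grey, round flange centre at c1 (160,344), wing ends at c1 (150,283) and (178,385), with a metal barrel below it in the scene view. The open bucket has its rim centre at c1 (637,144), studs at (595,60) and (657,247), and base corners at (447,103), (645,47), (715,270) and (513,325).

```bash
python3 - <<'E'
from h import *
t=get_image("top");s=get_image("scene")
T=lambda *p:np.array(p)/5+[324.6,154.6]
S=lambda *p:np.array(p)/5+[184.6,169.6]
yaw=lambda a,b:np.degrees(np.arctan2(*(b-a)[[1,0]]))%180
print("flange",plane(t,T((160,344)),33),plane(s,S((581,262)),33), cross(t,T((160,344)),s,S((581,262))))
w=plane(t,T((150,283),(178,385)),63);print("wing",w,w.mean(0),np.linalg.norm(w[0]-w[1]),yaw(w[0],w[1]))
print("rim",plane(t,T((637,144)),110),plane(s,S((120,215)),110),cross(t,T((637,144)),s,S((120,215))))
b=plane(t,T((447,103),(645,47),(715,270),(513,325)),16);print("base",b.mean(0),yaw(b[0],b[3]),yaw(b[1],b[2]),np.linalg.norm(b[0]-b[3]),np.linalg.norm(b[0]-b[1]))
st=plane(t,T((595,60),(657,247)),82);print("studs",st.mean(0),yaw(st[0],st[1]))
# colour mask of cap flange
g=cv2.cvtColor(t["color"],cv2.COLOR_BGR2GRAY)
m=cv2.inRange(g[200:250,330:385],0,118);c=max(cv2.findContours(m,0,2)[0],key=cv2.contourArea);print(cv2.minEnclosingCircle(c),cv2.boundingRect(c))
r=R.from_quat(read_state()["ee_rot"]).as_matrix();print(r)
E
```

```text
flange [[488.0202885  -42.26304873  33.        ]] [[492.42093313 -41.48609102  33.        ]] (array([488.31995386, -42.1185801 ,  30.0664542 ]), np.float64(0.5842641902256751))
wing [[510.78562346 -36.10838896  63.        ]
 [467.58140819 -48.61596007  63.        ]] [489.18351583 -42.36217452  63.        ] 44.97825642990961 16.145669756428703
rim [[ 566.01872335 -231.67757839  110.        ]] [[ 571.8296441  -230.54733234  110.        ]] (array([ 566.73339965, -232.58078194,  106.51728643]), np.float64(0.14466769973648685))
base [ 566.12187702 -231.87159436   16.        ] 16.014027276002622 16.07088151328861 104.84277558381565 95.23785606904822
studs [ 567.98031765 -234.74428139   82.        ] 17.177372855145933
((24.53296661376953, 24.203296661376953), 18.742895126342773) (6, 7, 38, 36)
[[ 9.29445256e-01 -3.68959978e-01 -2.25262532e-04]
 [-3.68960042e-01 -9.29444975e-01 -7.25239643e-04]
 [ 5.82152745e-05  7.57183419e-04 -9.99999712e-01]]
```

Request:
{"op": "carry_out", "data": {"motion": [[0,0,2.483,470,484,45,0],[0,0,2.483,470,484,45,0],[0,0,2.483,470,484,45,0],[0,0,2.483,470,484,45,0],[0,0,2.483,470,484,45,0]]}}

```text
clock: 0.92
position: [350.3, 291.0, 224.7]
ee_rot: [0.79, -0.613, 0.0, -0.0]
contact_force: [0.6, 1.1, -0.2]
gripper_width: 42.6
grasp_force: 0.0
```

```bash
cat >> h.py <<'E'
def go(x,y,z,yawdeg,off=(0,0,0)):
    "print turn/shift from measured pose (plus off = commanded-measured) to a world target"
    s=read_state();p=s["position"]+np.array(off);M=R.from_quat(s["ee_rot"]).as_matrix()
    yaw=np.arctan2(M[1,0],M[0,0]);c,n=np.cos(yaw),np.sin(yaw);d=np.array([x,y,z])-p
    w=(yaw-np.radians(yawdeg)+np.pi)%(2*np.pi)-np.pi
    print("t",s["clock"],"pos",s["position"].round(1),"yaw",np.degrees(yaw).round(2),"tilt",M[:2,2].round(4),"F",s["contact_force"].round(1),"T",s["wrist_torque"].round(2),"w",round(s["gripper_width"],1),"g",round(s["grasp_force"],1),"j",s["joints"].round(2))
    print("turn",round(w,4),"shift",np.round([c*d[0]+n*d[1],n*d[0]-c*d[1],-d[2]],1))
E
python3 -c "
from h import *
go(488.8,-42.3,200,-163.9)"
```

```text
t 0.925 pos [350.3 291.  224.7] yaw -75.68 tilt [0.0006 0.0007] F [ 0.6  1.1 -0.2] T [ 0.03 -0.13  0.1 ] w 42.6 g 0.0 j [ 1.05  0.11 -0.42  0.   -1.04 -0.8 ]
turn 1.5398 shift [357.2 -51.7  24.7]
```

Request:
{"op": "carry_out", "data": {"motion": [[0,0,1.54,357,-52,25,0],[0,0,1.54,357,-52,25,0],[0,0,1.54,357,-52,25,0],[0,0,1.54,357,-52,25,0],[0,0,1.54,357,-52,25,0]]}}

```text
clock: 1.55
position: [472.0, 3.8, 203.2]
ee_rot: [-0.427, 0.904, -0.0, 0.001]
contact_force: [0.7, 1.9, -0.4]
gripper_width: 43.1
grasp_force: 0.0
```

```bash
python3 -c "
from h import *
go(488.8,-42.3,120,-163.9)"
```

```text
t 1.55 pos [472.    3.8 203.2] yaw -129.41 tilt [0.0013 0.0003] F [ 0.7  1.9 -0.4] T [ 0.11 -0.05  0.03] w 43.1 g 0.0 j [ 0.35  0.16 -0.42  0.   -0.99 -1.04]
turn 0.602 shift [ 25.  -42.3  83.2]
```

Request:
{"op": "carry_out", "data": {"motion": [[0,0,0.602,25,-42,50,0],[0,0,0.602,25,-42,83,0],[0,0,0.602,25,-42,83,0],[0,0,0.602,25,-42,83,0],[0,0,0.602,25,-42,83,0]]}}

```text
clock: 2.17
position: [488.3, -40.2, 119.9]
ee_rot: [-0.143, 0.99, -0.0, -0.0]
contact_force: [-0.6, 0.0, 0.4]
gripper_width: 42.4
grasp_force: 0.0
```

```bash
python3 - <<'E'
from h import *
go(488.8,-42.3,51,-163.9)
s=get_image("scene")
c=cv2.resize(s["color"][150:270,220:380],None,fx=5,fy=5,interpolation=cv2.INTER_CUBIC)
cv2.imwrite("pics/c3.png",c)
E
```

```text
t 2.175 pos [488.3 -40.2 119.9] yaw -163.55 tilt [-0. -0.] F [-0.6  0.   0.4] T [ 0.06 -0.01 -0.05] w 42.4 g 0.0 j [ 0.25  0.29 -0.49  0.   -0.79 -1.53]
turn 0.0062 shift [ 0.1 -2.2 68.9]
```

View pics/c3.png

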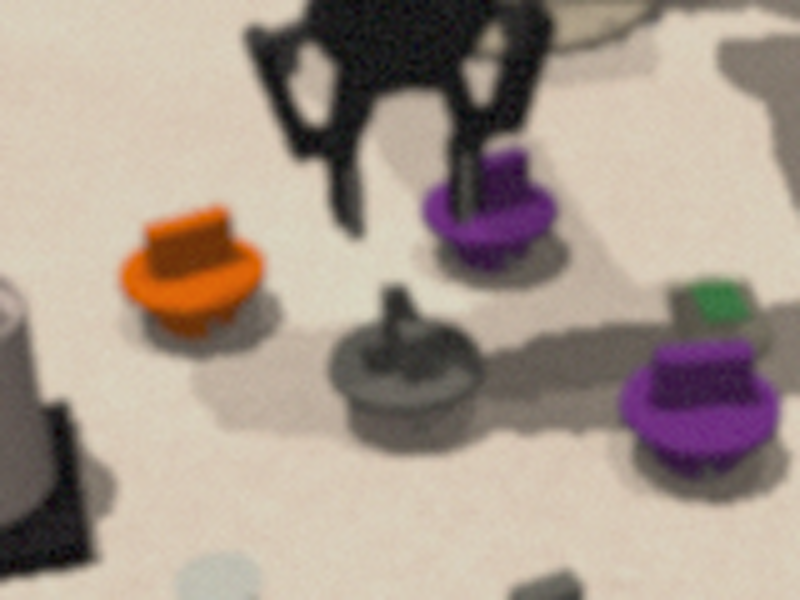

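The crop shows the open fingers with tips at c3 (350,235) and (465,215), straddling the grey cap's wing at (395,300). I'm going down to grip.

Request:
{"op": "carry_out", "data": {"motion": [[0,0,0.006,0,-2.2,40,0],[0,0,0.006,0,-2.2,69,0],[0,0,0.006,0,-2.2,69,0],[0,0,0.006,0,-2.2,69,0]]}}

```text
clock: 2.72
position: [489.7, -42.0, 51.9]
ee_rot: [-0.14, 0.99, -0.0, 0.001]
contact_force: [-0.2, 0.8, -0.8]
gripper_width: 43.0
grasp_force: 0.0
```

```bash
python3 -c "
from h import *
go(488.8,-42.3,51,-163.9)"
```

```text
t 2.725 pos [489.7 -42.   51.9] yaw -163.86 tilt [0.0018 0.0001] F [-0.2  0.8 -0.8] T [ 0.04 -0.05  0.04] w 43.0 g 0.0 j [ 0.25  0.4  -0.55  0.   -0.61 -1.54]
turn 0.0007 shift [ 1.  -0.   0.9]
```

Request:
{"op": "carry_out", "data": {"motion": [[0,0,0,0,0,0,-1],[0,0,0,0,0,0,-1],[0,0,0,0,0,0,-1],[0,0,0,0,0,0,-1],[0,0,0,0,0,0,-1]]}}

```text
clock: 3.35
position: [489.8, -42.1, 52.2]
ee_rot: [-0.14, 0.99, -0.0, 0.001]
contact_force: [-0.6, 0.4, 7.1]
gripper_width: 13.0
grasp_force: 59.4
```

```bash
python3 -c "
from h import *
go(488.8,-42.3,200,-163.9)"
```

```text
t 3.35 pos [489.8 -42.1  52.2] yaw -163.88 tilt [0.0027 0.0003] F [-0.6  0.4  7.1] T [0.19 0.27 0.01] w 13.0 g 59.4 j [ 0.25  0.4  -0.55  0.   -0.61 -1.54]
turn 0.0004 shift [ 1.000e+00  1.000e-01 -1.478e+02]
```

Request:
{"op": "carry_out", "data": {"motion": [[0,0,0,0,0,-20,-1],[0,0,0,0,0,-70,-1],[0,0,0,0,0,-130,-1],[0,0,0,0,0,-145,-1],[0,0,0,0,0,-145,-1]]}}

```text
clock: 3.98
position: [489.0, -42.0, 197.0]
ee_rot: [-0.14, 0.99, 0.0, 0.001]
contact_force: [0.3, 0.3, -1.7]
gripper_width: 13.0
grasp_force: 58.7
```

```bash
python3 -c "
from h import *
go(566.3,-231.8,190,-163.9)"
```

```text
t 3.975 pos [489. -42. 197.] yaw -163.92 tilt [0.0028 0.0012] F [ 0.3  0.3 -1.7] T [0.06 0.04 0.05] w 13.0 g 58.7 j [ 0.25  0.2  -0.39 -0.   -0.98 -1.54]
turn -0.0004 shift [ -21.7 -203.7    7. ]
```

Request:
{"op": "carry_out", "data": {"motion": [[0,0,0,-4,-40,0,-1],[0,0,0,-10,-95,2,-1],[0,0,0,-17,-155,5,-1],[0,0,0,-21.5,-195,7,-1],[0,0,0,-21.7,-203.7,7,-1]]}}

```text
clock: 4.6
position: [565.3, -233.8, 185.5]
ee_rot: [-0.138, 0.99, 0.001, -0.003]
contact_force: [-0.1, 0.0, -2.3]
gripper_width: 13.3
grasp_force: 58.9
```

Request:
{"op": "carry_out", "data": {"motion": [[0,0,0,0,0,0,-1],[0,0,0,0,0,0,-1]]}}

```text
clock: 4.85
position: [565.5, -230.8, 188.4]
ee_rot: [-0.14, 0.99, 0.0, -0.001]
contact_force: [-0.4, 0.7, -1.7]
gripper_width: 12.8
grasp_force: 58.9
```

```bash
python3 - <<'E'
from h import *
go(566.3,-231.8,172,-163.9)
s=get_image("scene");t=get_image("top")
p=read_state()["position"];u=proj(s,[[566,-232,130],[566,-232,p[2]-34],p]);print(u)
a,b=int(u[0][0])-55,int(u[0][1])-60
print(a,b)
c=cv2.resize(s["color"][b:b+96,a:a+110],None,fx=6,fy=6,interpolation=cv2.INTER_CUBIC)
cv2.imwrite("pics/c4.png",c)
E
```

```text
t 4.85 pos [ 565.5 -230.8  188.4] yaw -163.85 tilt [-0.0013  0.0006] F [-0.4  0.7 -1.7] T [ 0.01 -0.   -0.03] w 12.8 g 58.9 j [-0.12  0.41 -0.11 -0.   -1.06 -1.17]
turn 0.0008 shift [-0.5 -1.1 16.4]
[[207.17420319 203.17313382]
 [205.25259803 192.96977573]
 [203.18573652 178.54431162]]
152 143
```

View pics/c4.png

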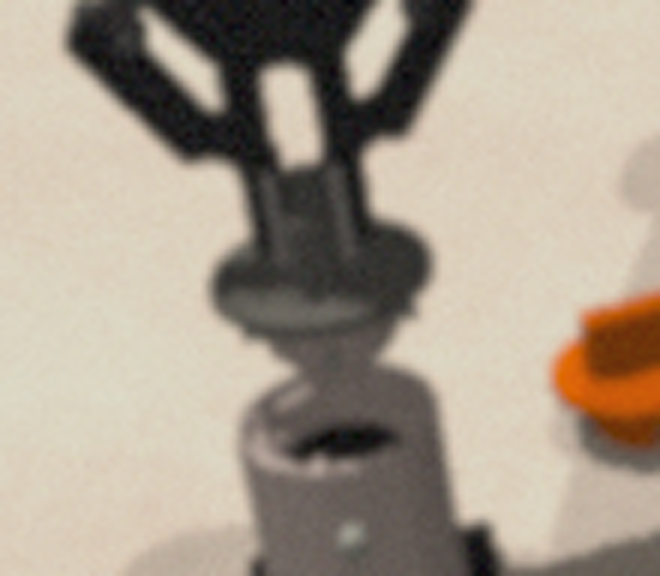

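```bash
python3 - <<'E'
from h import *
s=get_image("scene");p=read_state()["position"]
f=lambda x,y:[[152+x/6-.42,143+y/6-.42]]
print(plane(s,f(322,275),p[2]-19),plane(s,f(341,419),110),p)
go(567,-231.6,172,-163.9)
E
```

```text
[[ 573.09648462 -227.51230133  170.27415671]] [[ 571.14176451 -231.14064678  110.        ]] [ 565.98244427 -230.85586705  189.27415671]
t 5.0 pos [ 566.  -230.9  189.3] yaw -163.82 tilt [0.0003 0.0001] F [ 0.1 -0.4 -0.9] T [-0.01 -0.02 -0.04] w 12.9 g 58.9 j [-0.12  0.4  -0.11 -0.   -1.06 -1.17]
turn 0.0013 shift [-0.8 -1.  17.3]
```

The crop shows the cap held upright, with its flange spanning c4 x 212 to 432 (centre (322,272)), over the rim spanning x 243 to 440 (centre (341,419)). A sideways offset of a few mm is possible, so I'm lowering the cap to just above the mouth and measuring again.

Request:
{"op": "carry_out", "data": {"motion": [[0,0,0.001,-1,-1.5,10,-1],[0,0,0.001,-1,-1.5,16,-1],[0,0,0.001,-1,-1.5,16,-1]]}}

```text
clock: 5.38
position: [566.9, -232.9, 171.8]
ee_rot: [-0.139, 0.99, 0.0, -0.001]
contact_force: [-1.0, 0.4, -1.6]
gripper_width: 12.7
grasp_force: 58.9
```

```bash
python3 - <<'E'
from h import *
go(567,-231.6,172,-163.9)
ims=[get_image("scene") for _ in range(4)]
s=ims[0];I=np.mean([i["color"] for i in ims],0).astype(np.uint8)
p=read_state()["position"];print(p)
cv2.imwrite("pics/raw5.png",I)
c=cv2.resize(I[160:250,165:255],None,fx=6.6,fy=6.6,interpolation=cv2.INTER_CUBIC)
cv2.imwrite("pics/c5.png",c)
print(proj(s,[[567,-232,p[2]-22],[567,-232,110],[567,-232,60]]))
g=cv2.cvtColor(I,cv2.COLOR_BGR2GRAY)
for v in range(186,238,3): print(v,g[v,182:240:1].tolist())
E
```

```text
t 5.375 pos [ 566.9 -232.9  171.8] yaw -163.97 tilt [-0.0021  0.0004] F [-1.   0.4 -1.6] T [-0.02 -0.    0.03] w 12.7 g 58.9 j [-0.13  0.42 -0.12 -0.   -1.02 -1.16]
turn -0.0012 shift [-0.4  1.3 -0.2]
[ 567.6566015  -233.22631177  173.1260302 ]
[[205.42703062 194.85963563]
 [208.54122131 211.31732019]
 [212.13834942 230.12074286]]
186 [210, 211, 211, 210, 209, 209, 208, 209, 208, 204, 179, 128, 70, 40, 57, 71, 67, 63, 62, 59, 57, 54, 52, 50, 49, 59, 73, 70, 51, 32, 40, 78, 115, 138, 151, 166, 179, 191, 201, 206, 208, 209, 209, 209, 209, 209, 209, 209, 210, 211, 211, 211, 211, 210, 210, 208, 209, 209]
189 [211, 210, 211, 210, 210, 209, 209, 209, 206, 201, 180, 135, 82, 42, 47, 65, 73, 70, 64, 61, 61, 57, 55, 52, 48, 53, 68, 73, 61, 43, 34, 38, 46, 49, 49, 52, 57, 66, 90, 124, 164, 195, 207, 207, 206, 207, 208, 210, 210, 210, 208, 208, 208, 210, 208, 210, 211, 212]
192 [212, 210, 211, 209, 209, 204, 189, 160, 128, 104, 87, 76, 62, 48, 44, 59, 71, 74, 64, 58, 56, 54, 53, 53, 50, 50, 57, 70, 68, 59, 53, 49, 50, 53, 51, 51, 48, 51, 50, 55, 84, 137, 181, 207, 209, 211, 211, 209, 210, 207, 
[... 3386 characters left out ...]
 102, 103, 102, 100, 103, 117, 141, 150, 139, 118, 98, 94, 90, 95, 89, 93, 89, 89, 86, 85, 85, 82, 81, 80, 80, 81, 81, 75, 65, 68, 110, 165, 200, 210, 212, 210, 211]
234 [178, 178, 177, 177, 179, 178, 179, 179, 179, 178, 177, 176, 161, 133, 111, 104, 105, 105, 105, 103, 102, 103, 103, 102, 100, 100, 105, 106, 99, 96, 91, 88, 91, 91, 94, 95, 93, 92, 88, 87, 88, 85, 84, 82, 80, 79, 66, 48, 31, 21, 24, 58, 103, 151, 185, 202, 204, 206]
237 [174, 175, 176, 178, 177, 179, 178, 179, 180, 181, 169, 132, 86, 69, 89, 101, 105, 105, 104, 104, 103, 103, 102, 104, 100, 100, 98, 96, 92, 90, 89, 93, 92, 93, 93, 94, 93, 92, 92, 89, 87, 85, 85, 82, 82, 80, 74, 62, 41, 22, 16, 25, 55, 96, 141, 165, 170, 169]
```

View pics/c5.png

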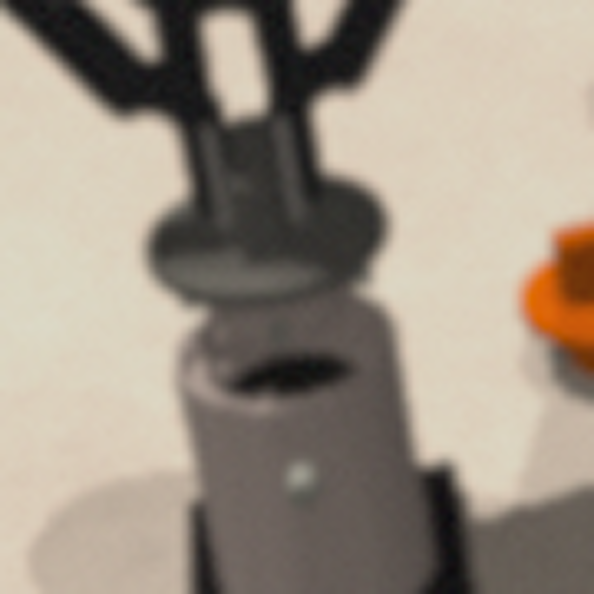

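The flange centre is at px (205.0,195) and the rim centre at (207.75,213). Comparing each with its projected axis puts the cap within about 1 mm of the bucket axis, so I'm lowering it gently.

Request:
{"op": "carry_out", "data": {"motion": [[0,0,0,0,0,8,-1],[0,0,0,0,0,14,-1],[0,0,0,0,0,17,-1],[0,0,0,0,0,19,-1]]}}

```text
clock: 6.08
position: [567.5, -233.1, 153.6]
ee_rot: [-0.139, 0.99, -0.0, -0.0]
contact_force: [-0.1, -0.6, -1.6]
gripper_width: 12.7
grasp_force: 58.9
```

```bash
python3 -c "
from h import *
go(567,-232.5,150,-163.9)"
```

```text
t 6.075 pos [ 567.5 -233.1  153.6] yaw -163.97 tilt [-0.0003 -0.    ] F [-0.1 -0.6 -1.6] T [-0.01 -0.02 -0.03] w 12.7 g 58.9 j [-0.13  0.44 -0.15  0.   -0.98 -1.16]
turn -0.0011 shift [0.3 0.7 3.6]
```

Request:
{"op": "carry_out", "data": {"motion": [[0,0,0,0,0,1,-1],[0,0,0,0,0,2,-1],[0,0,0,0,0,2,-1]]}}

```text
clock: 6.45
position: [567.5, -233.1, 152.0]
ee_rot: [-0.139, 0.99, -0.0, 0.0]
contact_force: [0.4, -0.5, -2.1]
gripper_width: 13.1
grasp_force: 58.9
```

Request:
{"op": "carry_out", "data": {"motion": [[0,0,0,0,0,1,-1],[0,0,0,0,0,1,-1]]}}

```text
clock: 6.7
position: [567.5, -233.1, 150.9]
ee_rot: [-0.139, 0.99, -0.0, 0.0]
contact_force: [0.8, -0.4, -1.7]
gripper_width: 13.2
grasp_force: 58.9
```

Request:
{"op": "carry_out", "data": {"motion": [[0,0,0,0,0,1,-1],[0,0,0,0,0,1,-1]]}}

```text
clock: 6.95
position: [567.5, -233.2, 149.9]
ee_rot: [-0.139, 0.99, -0.0, -0.0]
contact_force: [-0.2, 0.0, -1.5]
gripper_width: 13.1
grasp_force: 58.9
```

Request:
{"op": "carry_out", "data": {"motion": [[0,0,0,0,0,0.7,-1],[0,0,0,0,0,0.7,-1]]}}

```text
clock: 7.2
position: [567.6, -233.2, 149.7]
ee_rot: [-0.14, 0.99, -0.0, 0.0]
contact_force: [-1.1, 0.9, 1.8]
gripper_width: 12.6
grasp_force: 59.4
```

Request:
{"op": "carry_out", "data": {"motion": [[0,0,0,0,0,0.7,-1],[0,0,0,0,0,0.7,-1]]}}

```text
clock: 7.45
position: [567.7, -233.2, 149.6]
ee_rot: [-0.14, 0.99, -0.0, 0.0]
contact_force: [-1.5, 1.0, 4.9]
gripper_width: 13.1
grasp_force: 59.9
```

Request:
{"op": "carry_out", "data": {"motion": [[0,0,0,0,0,0.5,-1],[0,0,0,0,0,0.5,-1]]}}

```text
clock: 7.7
position: [567.7, -233.2, 149.5]
ee_rot: [-0.14, 0.99, -0.0, 0.0]
contact_force: [-2.6, 1.7, 7.1]
gripper_width: 13.0
grasp_force: 60.2
```

Contact came at TCP z 149.6, which matches the pins resting on the thread tops (149.5 expected; the rim would be 154.5). I'm easing the load and side force, then turning back anticlockwise (negative about tool z).

Request:
{"op": "carry_out", "data": {"motion": [[0,0,-0.03,0.3,0.4,-0.3,-1],[0,0,-0.06,0.3,0.4,-0.3,-1],[0,0,-0.09,0.3,0.4,-0.3,-1],[0,0,-0.12,0.3,0.4,-0.3,-1],[0,0,-0.12,0.3,0.4,-0.3,-1]]}}

```text
clock: 8.32
position: [568.5, -233.2, 149.6]
ee_rot: [-0.199, 0.98, -0.001, 0.002]
contact_force: [1.2, -0.5, 5.0]
gripper_width: 12.8
grasp_force: 59.9
```

```bash
python3 -c "
from h import *
go(567,-232.5,150,-163.9)"
```

```text
t 8.325 pos [ 568.5 -233.2  149.6] yaw -157.02 tilt [ 0.0037 -0.0012] F [ 1.2 -0.5  5. ] T [ 0.14 -0.16  0.01] w 12.8 g 59.9 j [-0.13  0.45 -0.15  0.   -0.97 -1.04]
turn 0.1202 shift [ 1.1  1.2 -0.4]
```

Request:
{"op": "carry_out", "data": {"motion": [[0,0,-0.03,0,0,0,-1],[0,0,-0.06,0,0,0,-1],[0,0,-0.09,0,0,0,-1],[0,0,-0.12,0,0,0,-1],[0,0,-0.12,0,0,0,-1]]}}

```text
clock: 8.95
position: [568.7, -233.1, 149.6]
ee_rot: [-0.258, 0.966, -0.001, 0.002]
contact_force: [0.8, -0.2, 6.0]
gripper_width: 12.9
grasp_force: 59.9
```

```bash
python3 -c "
from h import *
go(567,-232.5,150,-163.9)"
```

```text
t 8.95 pos [ 568.7 -233.1  149.6] yaw -150.13 tilt [ 0.0041 -0.0012] F [ 0.8 -0.2  6. ] T [ 0.15 -0.18  0.01] w 12.9 g 59.9 j [-0.13  0.45 -0.15  0.   -0.97 -0.92]
turn 0.2403 shift [ 1.1  1.4 -0.4]
```

Request:
{"op": "carry_out", "data": {"motion": [[0,0,-0.03,0,0,0,-1],[0,0,-0.06,0,0,0,-1],[0,0,-0.09,0,0,0,-1],[0,0,-0.12,0,0,0,-1],[0,0,-0.12,0,0,0,-1]]}}

```text
clock: 9.57
position: [568.7, -233.1, 149.6]
ee_rot: [-0.315, 0.949, -0.001, 0.002]
contact_force: [0.0, 0.0, 5.0]
gripper_width: 12.9
grasp_force: 59.9
```

Request:
{"op": "carry_out", "data": {"motion": [[0,0,-0.03,0,0,0,-1],[0,0,-0.06,0,0,0,-1],[0,0,-0.09,0,0,0,-1],[0,0,-0.09,0,0,0,-1]]}}

```text
clock: 10.07
position: [568.7, -233.1, 149.6]
ee_rot: [-0.358, 0.934, -0.001, 0.002]
contact_force: [0.8, -0.2, 5.0]
gripper_width: 12.9
grasp_force: 59.9
```

Request:
{"op": "carry_out", "data": {"motion": [[0,0,-0.03,0,0,0,-1],[0,0,-0.06,0,0,0,-1],[0,0,-0.09,0,0,0,-1],[0,0,-0.09,0,0,0,-1]]}}

```text
clock: 10.58
position: [568.7, -233.1, 149.6]
ee_rot: [-0.399, 0.917, -0.001, 0.002]
contact_force: [1.6, 0.6, 5.8]
gripper_width: 12.8
grasp_force: 59.9
```

Request:
{"op": "carry_out", "data": {"motion": [[0,0,-0.03,0,0,0,-1],[0,0,-0.06,0,0,0,-1],[0,0,-0.09,0,0,0,-1],[0,0,-0.09,0,0,0,-1]]}}

```text
clock: 11.08
position: [568.7, -233.1, 149.6]
ee_rot: [-0.44, 0.898, -0.001, 0.002]
contact_force: [1.4, 1.0, 4.0]
gripper_width: 13.0
grasp_force: 59.9
```

Request:
{"op": "carry_out", "data": {"motion": [[0,0,-0.03,0,0,0,-1],[0,0,-0.06,0,0,0,-1],[0,0,-0.09,0,0,0,-1],[0,0,-0.09,0,0,0,-1]]}}

```text
clock: 11.58
position: [568.7, -233.1, 149.6]
ee_rot: [-0.48, 0.877, -0.002, 0.002]
contact_force: [1.2, 0.1, 4.9]
gripper_width: 12.8
grasp_force: 59.9
```

Request:
{"op": "carry_out", "data": {"motion": [[0,0,-0.03,0,0,0,-1],[0,0,-0.06,0,0,0,-1],[0,0,-0.09,0,0,0,-1],[0,0,-0.09,0,0,0,-1]]}}

```text
clock: 12.08
position: [568.8, -233.0, 149.6]
ee_rot: [-0.519, 0.855, -0.002, 0.002]
contact_force: [0.1, -0.3, 5.8]
gripper_width: 13.2
grasp_force: 59.9
```

Request:
{"op": "carry_out", "data": {"motion": [[0,0,-0.03,0,0,0,-1],[0,0,-0.06,0,0,0,-1],[0,0,-0.09,0,0,0,-1],[0,0,-0.09,0,0,0,-1]]}}

```text
clock: 12.58
position: [569.0, -232.9, 149.6]
ee_rot: [-0.557, 0.831, -0.002, 0.002]
contact_force: [1.7, 1.2, 6.1]
gripper_width: 12.6
grasp_force: 59.9
```

Request:
{"op": "carry_out", "data": {"motion": [[0,0,-0.03,0,0,0,-1],[0,0,-0.06,0,0,0,-1],[0,0,-0.09,0,0,0,-1],[0,0,-0.09,0,0,0,-1]]}}

```text
clock: 13.08
position: [566.9, -233.1, 147.9]
ee_rot: [-0.593, 0.805, 0.0, -0.0]
contact_force: [2.2, -2.2, 2.2]
gripper_width: 12.9
grasp_force: 59.4
```

```bash
python3 -c "
from h import *
go(567,-232.5,150,-163.9)"
```

```text
t 13.075 pos [ 566.9 -233.1  147.9] yaw -107.21 tilt [-0.0005 -0.0003] F [ 2.2 -2.2  2.2] T [-0.37 -0.45  0.12] w 12.9 g 59.4 j [-0.13  0.45 -0.15  0.   -0.97 -0.17]
turn 0.9894 shift [-0.6  0.1 -2.1]
```

The pins dropped after about 56° of backward turn (z fell to 147.9, load down). Now I'm pressing down to the entries' floor, expected at TCP z of about 138.5.

Request:
{"op": "carry_out", "data": {"motion": [[0,0,0,0,0,1,-1],[0,0,0,0,0,2,-1],[0,0,0,0,0,3,-1],[0,0,0,0,0,3,-1]]}}

```text
clock: 13.58
position: [567.5, -233.4, 146.5]
ee_rot: [-0.594, 0.805, -0.001, 0.0]
contact_force: [0.4, -0.9, 5.8]
gripper_width: 12.8
grasp_force: 60.2
```

```bash
python3 -c "
from h import *
go(567,-232.5,138,-107)"
```

```text
t 13.575 pos [ 567.5 -233.4  146.5] yaw -107.15 tilt [ 0.0011 -0.0015] F [ 0.4 -0.9  5.8] T [-0.51 -0.11  0.38] w 12.8 g 60.2 j [-0.13  0.45 -0.16  0.   -0.96 -0.17]
turn -0.0027 shift [-0.7  0.7  8.5]
```

Only part of the drop: the torque of +0.38 N m about z pushes the cap further anticlockwise, so the pins are still on the entry edge. I'm turning back a little more.

Request:
{"op": "carry_out", "data": {"motion": [[0,0,-0.025,0,0,-0.5,-1],[0,0,-0.05,0,0,-0.5,-1],[0,0,-0.05,0,0,-0.5,-1]]}}

```text
clock: 13.95
position: [566.8, -232.7, 145.0]
ee_rot: [-0.613, 0.79, 0.001, -0.0]
contact_force: [1.9, -2.3, -1.1]
gripper_width: 13.1
grasp_force: 59.0
```

```bash
python3 -c "
from h import *
go(567,-232.5,138,-107)"
```

```text
t 13.95 pos [ 566.8 -232.7  145. ] yaw -104.39 tilt [-0.0011  0.0005] F [ 1.9 -2.3 -1.1] T [-0.58 -0.59  0.05] w 13.1 g 59.0 j [-0.13  0.45 -0.16 -0.   -0.96 -0.12]
turn 0.0456 shift [-0.2 -0.1  7. ]
```

Request:
{"op": "carry_out", "data": {"motion": [[0,0,-0.02,0.4,-0.6,1,-1],[0,0,-0.02,0.4,-0.6,2.5,-1],[0,0,-0.02,0.4,-0.6,4,-1],[0,0,-0.02,0.4,-0.6,4,-1]]}}

```text
clock: 14.45
position: [567.0, -233.1, 141.6]
ee_rot: [-0.621, 0.784, 0.001, -0.0]
contact_force: [-1.6, 1.9, 2.9]
gripper_width: 13.2
grasp_force: 59.6
```

```bash
python3 -c "
from h import *
go(567,-232.5,138,-107)"
```

```text
t 14.45 pos [ 567.  -233.1  141.6] yaw -103.24 tilt [-0.0015  0.0005] F [-1.6  1.9  2.9] T [0.51 0.42 0.02] w 13.2 g 59.6 j [-0.13  0.45 -0.16 -0.   -0.96 -0.1 ]
turn 0.0656 shift [-0.6  0.1  3.6]
```

Request:
{"op": "carry_out", "data": {"motion": [[0,0,0,-0.2,0.3,1,-1],[0,0,0,-0.2,0.3,2,-1],[0,0,0,-0.2,0.3,3,-1],[0,0,0,-0.2,0.3,3,-1]]}}

```text
clock: 14.95
position: [567.0, -233.0, 138.8]
ee_rot: [-0.621, 0.784, 0.0, -0.0]
contact_force: [-2.6, 1.8, 4.3]
gripper_width: 12.6
grasp_force: 59.8
```

```bash
python3 -c "
from h import *
go(567,-232.5,138,-107)"
```

```text
t 14.95 pos [ 567.  -233.   138.8] yaw -103.24 tilt [-0.0008  0.0001] F [-2.6  1.8  4.3] T [0.49 0.78 0.04] w 12.6 g 59.8 j [-0.13  0.46 -0.16 -0.   -0.95 -0.1 ]
turn 0.0657 shift [-0.5  0.1  0.8]
```

Request:
{"op": "carry_out", "data": {"motion": [[0,0,0,-0.2,0.5,0.4,-1],[0,0,0,-0.2,0.5,0.8,-1],[0,0,0,-0.2,0.5,0.8,-1]]}}

```text
clock: 15.32
position: [567.0, -233.0, 138.7]
ee_rot: [-0.621, 0.784, -0.0, -0.0]
contact_force: [-2.3, 0.3, 6.7]
gripper_width: 13.2
grasp_force: 60.1
```

```bash
python3 -c "
from h import *
go(567,-232.5,138,-107)"
```

```text
t 15.325 pos [ 567.  -233.   138.7] yaw -103.22 tilt [ 0.0004 -0.0006] F [-2.3  0.3  6.7] T [ 0.45  0.81 -0.04] w 13.2 g 60.1 j [-0.13  0.46 -0.17  0.   -0.95 -0.11]
turn 0.0659 shift [-0.5  0.1  0.7]
```

On the floor: z 138.7, and load rising without motion. I'm easing the side load and starting clockwise.

Request:
{"op": "carry_out", "data": {"motion": [[0,0,0,0.1,0.5,0.3,-1],[0,0,0.03,0.1,0.5,0.3,-1],[0,0,0.06,0.1,0.5,0.3,-1],[0,0,0.09,0.1,0.5,0.3,-1],[0,0,0.12,0.1,0.5,0.3,-1]]}}

```text
clock: 15.95
position: [567.3, -233.3, 138.7]
ee_rot: [-0.573, 0.82, -0.001, 0.001]
contact_force: [-1.5, 0.5, 5.8]
gripper_width: 12.7
grasp_force: 60.1
```

```bash
python3 -c "
from h import *
go(567,-232.5,138,-107)"
```

```text
t 15.95 pos [ 567.3 -233.3  138.7] yaw -110.13 tilt [ 0.0024 -0.0013] F [-1.5  0.5  5.8] T [0.08 0.52 0.12] w 12.7 g 60.1 j [-0.13  0.46 -0.17  0.   -0.95 -0.23]
turn -0.0546 shift [-0.6  0.5  0.7]
```

Request:
{"op": "carry_out", "data": {"motion": [[0,0,0.03,0,0,0,-1],[0,0,0.06,0,0,0.1,-1],[0,0,0.09,0,0,0.2,-1],[0,0,0.12,0,0,0.3,-1],[0,0,0.15,0,0,0.4,-1]]}}

```text
clock: 16.58
position: [567.5, -233.4, 138.3]
ee_rot: [-0.51, 0.86, -0.001, 0.001]
contact_force: [-0.9, -0.2, 5.5]
gripper_width: 13.1
grasp_force: 60.0
```

```bash
python3 -c "
from h import *
go(567,-232.5,138,-107)"
```

```text
t 16.575 pos [ 567.5 -233.4  138.3] yaw -118.73 tilt [ 0.0029 -0.0015] F [-0.9 -0.2  5.5] T [0.02 0.33 0.01] w 13.1 g 60.0 j [-0.13  0.46 -0.17  0.   -0.95 -0.38]
turn -0.2047 shift [-0.6  0.8  0.3]
```

Request:
{"op": "carry_out", "data": {"motion": [[0,0,0.035,0,0,0.15,-1],[0,0,0.07,0,0,0.3,-1],[0,0,0.105,0,0,0.45,-1],[0,0,0.14,0,0,0.6,-1],[0,0,0.175,0,0,0.75,-1]]}}

```text
clock: 17.2
position: [567.5, -233.3, 137.3]
ee_rot: [-0.432, 0.902, -0.001, 0.001]
contact_force: [0.1, -0.7, 5.7]
gripper_width: 13.2
grasp_force: 59.9
```

```bash
python3 -c "
from h import *
go(567,-232.5,138,-107)"
```

```text
t 17.2 pos [ 567.5 -233.3  137.3] yaw -128.8 tilt [ 0.0028 -0.0012] F [ 0.1 -0.7  5.7] T [-0.06  0.11 -0.01] w 13.2 g 59.9 j [-0.13  0.46 -0.17  0.   -0.94 -0.55]
turn -0.3805 shift [-0.3  0.8 -0.7]
```

Running freely and following the thread down. Continuing.

Request:
{"op": "carry_out", "data": {"motion": [[0,0,0.035,0,0,0.18,-1],[0,0,0.07,0,0,0.36,-1],[0,0,0.105,0,0,0.54,-1],[0,0,0.14,0,0,0.72,-1],[0,0,0.175,0,0,0.9,-1]]}}

```text
clock: 17.82
position: [567.4, -233.2, 136.3]
ee_rot: [-0.352, 0.936, -0.001, 0.001]
contact_force: [-0.4, -0.6, 5.2]
gripper_width: 12.6
grasp_force: 59.9
```

Request:
{"op": "carry_out", "data": {"motion": [[0,0,0.035,0,0,0.15,-1],[0,0,0.07,0,0,0.3,-1],[0,0,0.105,0,0,0.45,-1],[0,0,0.14,0,0,0.6,-1],[0,0,0.14,0,0,0.6,-1]]}}

```text
clock: 18.45
position: [567.4, -233.1, 135.8]
ee_rot: [-0.286, 0.958, -0.001, 0.001]
contact_force: [-0.4, 0.2, 6.1]
gripper_width: 12.8
grasp_force: 59.9
```

```bash
python3 -c "
from h import *
go(567,-232.5,138,-107)"
```

```text
t 18.45 pos [ 567.4 -233.1  135.8] yaw -146.8 tilt [ 0.0027 -0.001 ] F [-0.4  0.2  6.1] T [ 0.01  0.21 -0.08] w 12.8 g 59.9 j [-0.13  0.46 -0.17  0.   -0.94 -0.87]
turn -0.6947 shift [-0.   0.8 -2.2]
```

Request:
{"op": "carry_out", "data": {"motion": [[0,0,0.03,0,0,0.1,-1],[0,0,0.06,0,0,0.2,-1],[0,0,0.09,0,0,0.2,-1],[0,0,0.09,0,0,0.2,-1]]}}

```text
clock: 18.95
position: [567.4, -233.2, 135.6]
ee_rot: [-0.242, 0.97, -0.001, 0.001]
contact_force: [-0.3, 0.5, 5.4]
gripper_width: 13.0
grasp_force: 59.9
```

```bash
python3 -c "
from h import *
go(567,-232.5,138,-107)"
```

```text
t 18.95 pos [ 567.4 -233.2  135.6] yaw -151.96 tilt [ 0.0028 -0.001 ] F [-0.3  0.5  5.4] T [-0.01  0.18 -0.  ] w 13.0 g 59.9 j [-0.13  0.46 -0.17  0.   -0.94 -0.96]
turn -0.7846 shift [ 0.1  0.8 -2.4]
```

Request:
{"op": "carry_out", "data": {"motion": [[0,0,0.03,0,0,0,-1],[0,0,0.06,0,0,0,-1],[0,0,0.09,0,0,0,-1],[0,0,0.09,0,0,0,-1]]}}

```text
clock: 19.45
position: [567.5, -233.2, 135.7]
ee_rot: [-0.198, 0.98, -0.001, 0.001]
contact_force: [-1.2, -0.8, 5.1]
gripper_width: 12.9
grasp_force: 59.9
```

```bash
python3 -c "
from h import *
go(567,-232.5,138,-107)"
```

```text
t 19.45 pos [ 567.5 -233.2  135.7] yaw -157.11 tilt [ 0.0029 -0.0011] F [-1.2 -0.8  5.1] T [-0.03  0.11 -0.09] w 12.9 g 59.9 j [-0.13  0.46 -0.17  0.   -0.94 -1.05]
turn -0.8747 shift [ 0.2  0.8 -2.3]
```

Request:
{"op": "carry_out", "data": {"motion": [[0,0,0.02,0,0,0,-1],[0,0,0.04,0,0,0,-1],[0,0,0.05,0,0,0,-1],[0,0,0.05,0,0,0,-1]]}}

```text
clock: 19.95
position: [567.5, -233.1, 135.6]
ee_rot: [-0.174, 0.985, -0.001, 0.001]
contact_force: [-0.0, 0.2, 5.4]
gripper_width: 12.9
grasp_force: 59.9
```

```bash
python3 -c "
from h import *
go(567,-232.5,138,-107)"
```

```text
t 19.95 pos [ 567.5 -233.1  135.6] yaw -159.97 tilt [ 0.0029 -0.001 ] F [-0.   0.2  5.4] T [ 0.02  0.16 -0.01] w 12.9 g 59.9 j [-0.13  0.46 -0.17  0.   -0.94 -1.1 ]
turn -0.9245 shift [ 0.3  0.8 -2.4]
```

Request:
{"op": "carry_out", "data": {"motion": [[0,0,0.02,0,0,0,-1],[0,0,0.04,0,0,0,-1],[0,0,0.05,0,0,0,-1],[0,0,0.05,0,0,0,-1]]}}

```text
clock: 20.45
position: [567.5, -233.2, 135.7]
ee_rot: [-0.149, 0.989, -0.001, 0.001]
contact_force: [0.1, 0.5, 4.6]
gripper_width: 12.7
grasp_force: 59.9
```

```bash
python3 -c "
from h import *
go(567,-232.5,138,-107)"
```

```text
t 20.45 pos [ 567.5 -233.2  135.7] yaw -162.83 tilt [ 0.003  -0.0011] F [0.1 0.5 4.6] T [0.06 0.18 0.  ] w 12.7 g 59.9 j [-0.13  0.46 -0.17  0.   -0.94 -1.15]
turn -0.9744 shift [ 0.3  0.8 -2.3]
```

Request:
{"op": "carry_out", "data": {"motion": [[0,0,0.02,0,0,0,-1],[0,0,0.04,0,0,0,-1],[0,0,0.06,0,0,0,-1],[0,0,0.06,0,0,0,-1]]}}

```text
clock: 20.95
position: [567.6, -233.5, 135.7]
ee_rot: [-0.12, 0.993, -0.001, 0.001]
contact_force: [0.6, -0.8, 5.5]
gripper_width: 13.0
grasp_force: 59.9
```

```bash
python3 -c "
from h import *
go(567,-232.5,138,-107)"
```

```text
t 20.95 pos [ 567.6 -233.5  135.7] yaw -166.25 tilt [ 0.0031 -0.0016] F [ 0.6 -0.8  5.5] T [-0.34  0.09  0.08] w 13.0 g 59.9 j [-0.13  0.46 -0.17  0.   -0.94 -1.21]
turn -1.0341 shift [ 0.3  1.1 -2.3]
```

Request:
{"op": "carry_out", "data": {"motion": [[0,0,0.015,0,0,0,-1],[0,0,0.03,0,0,0,-1],[0,0,0.03,0,0,0,-1]]}}

```text
clock: 21.32
position: [567.7, -233.7, 135.7]
ee_rot: [-0.106, 0.994, -0.001, 0.001]
contact_force: [-0.4, -2.5, 5.5]
gripper_width: 13.0
grasp_force: 60.2
```

```bash
python3 -c "
from h import *
go(567,-232.5,138,-107)"
```

```text
t 21.325 pos [ 567.7 -233.7  135.7] yaw -167.87 tilt [ 0.003  -0.0022] F [-0.4 -2.5  5.5] T [-0.77 -0.06  0.5 ] w 13.0 g 60.2 j [-0.13  0.46 -0.17  0.   -0.94 -1.23]
turn -1.0624 shift [ 0.4  1.3 -2.3]
```

The stop is reached: 0.5 N m at 64.6° clockwise, with the gap under 1 mm. I'm easing the torque and letting go.

Request:
{"op": "carry_out", "data": {"motion": [[0,0,-0.02,0,0,-0.5,-1],[0,0,-0.02,0,0,-0.5,-1],[0,0,-0.02,0,0,-0.5,0],[0,0,-0.02,0,0,-0.5,0],[0,0,-0.02,0,0,-0.5,0]]}}

```text
clock: 21.95
position: [565.7, -232.3, 134.5]
ee_rot: [-0.114, 0.993, 0.001, -0.001]
contact_force: [0.1, 0.6, 0.1]
gripper_width: 42.5
grasp_force: 0.0
```

Request:
{"op": "carry_out", "data": {"motion": [[0,0,0,0,0,0,0],[0,0,0,0,0,-30,0],[0,0,0,0,0,-70,0],[0,0,0,0,0,-120,0],[0,0,0,0,0,-150,0]]}}

```text
clock: 22.58
position: [566.9, -232.9, 288.4]
ee_rot: [-0.115, 0.993, -0.001, 0.002]
contact_force: [0.2, -0.6, 0.0]
gripper_width: 42.3
grasp_force: 0.0
```

Request:
{"op": "carry_out", "data": {"motion": [[0,0,0,0,50,0,0],[0,0,0,0,110,0,0],[0,0,0,0,170,0,0],[0,0,0,0,200,0,0],[0,0,0,0,200,0,0]]}}

```text
clock: 23.2
position: [520.3, -36.3, 285.7]
ee_rot: [-0.116, 0.993, 0.0, 0.0]
contact_force: [0.1, -0.2, 0.7]
gripper_width: 42.7
grasp_force: 0.0
```

```bash
python3 - <<'E'
from h import *
go(567,-232.5,138,-107)
s=get_image("scene");t=get_image("top")
a=cv2.resize(s["color"][170:270,165:245],None,fx=5,fy=5,interpolation=cv2.INTER_CUBIC)
b=cv2.resize(t["color"][140:240,410:490],None,fx=5,fy=5,interpolation=cv2.INTER_CUBIC)
cv2.imwrite("pics/c6.png",np.hstack([a,b]))
print(proj(s,[[567,-232.5,116]]),proj(t,[[567,-232.5,116]]))
E
```

```text
t 23.2 pos [520.3 -36.3 285.7] yaw -166.63 tilt [0.0005 0.0004] F [ 0.1 -0.2  0.7] T [ 0.01 -0.02 -0.02] w 42.7 g 0.0 j [ 0.24  0.18 -0.18 -0.   -1.21 -1.58]
turn -1.0408 shift [-1.000e-01 -2.017e+02  1.477e+02]
[[207.86528208 208.9698278 ]] [[453.20721431 182.34383775]]
```

View pics/c6.png

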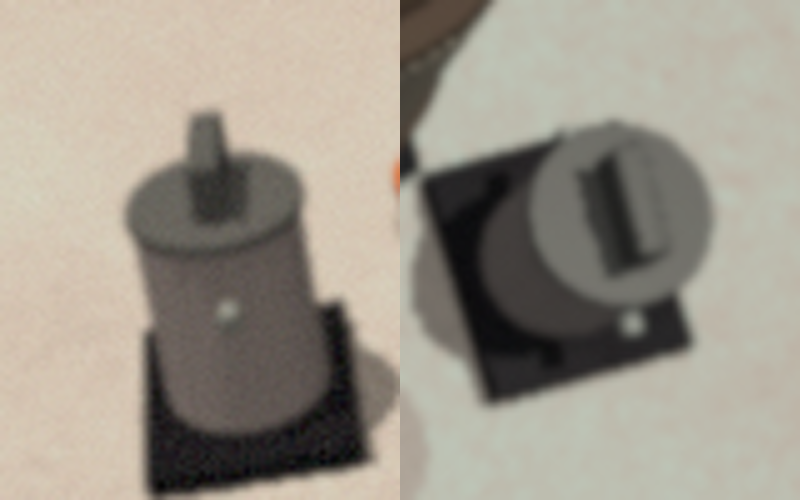

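The flange sits flat and level on the rim, centred at c6 (214,203) in the scene view and (621,213) in the top view. There is no visible gap, the cap stayed home after release, and the arm is clear. Handing in.

```bash
python3 -c "
from h import *
print(job_done())"
```

```text
the job is handed in; nothing more can be done
None
```

The bucket is closed: the cap is screwed clockwise to its stop with the flange home on the rim, it stayed there when I let go, and the job was handed in at about 23 s; the only excess was about 0.5 N m at the final stop, above the 0.2–0.3 N m finger-tight figure, which I eased before releasing.

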